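Load the urgent rack through the analyser loader's one-way gate

TASK

Load the urgent samples: set the red-handled rack down in the open entry of the rack loader's lane with its rounded end towards the orange gate, then push it through the one-way gate and on against the sprung buffer under the hood, gently and only far enough for the gate to swing shut behind it. Hold it there until the gate has closed, then ease it back until it rests against the shut gate and let go. Do not ram the buffer, do not let the rack snap back on to the gate, and leave the blue-handled rack and everything else on the bench where it is.

Things in the scene. Friction and masses are not known exactly. Their poses are not given: they have to be found in the camera images.
- loader: Rack loader: fixed low white unit, 330 x 120 mm, with an open-topped straight lane along its own +x (push direction). Origin on the bench under the lane's centre line; y to the left of the push, z up. Lane floor (dark) 18 mm above the bench. Guides 28 mm apart and 22 mm high, x = -155 to +90 mm, flare to 43 mm apart at 28 mm above the floor; the +y guide has a gap for the gate, x = -60 to +20 mm.
- lane_entry (a point): Point on the lane floor, middle of the entry (loader x = -92 mm, y = 0, 18 mm above the bench): a rack set down with its centre over it has its nose 9 to 21 mm short of the shut gate. Axes as loader.
- gate (a joint): Angle of the orange gate leaf (rad): 0 = shut on its stop, about 0.3 riding along a rack's side, 0.40 at most; it opens only along the push. Hinge on the +y side; leaf 52 mm long, top 34 mm above the lane floor; shut, it slants along the push to its tip at loader x = 0 to 12 mm (set differently on each unit), y = -3 mm. Over 15 N between rack and gate damages it.
- gate_post (a point): A point on the loader beside the gate (x = -40, y = +22 mm, lane floor height); the hinge post is within 6 mm of it along the lane. A light spring (1 to 2 N at the tip) and a damper shut the leaf within about 1 s once the rack's tail is some 4 mm beyond the place where the shut tip holds it. If let go before that, the tail catches on the half-open leaf and is not held.
- hood (a point): Top centre of the white hood over the lane's far end, x = 100 to 175 mm, 84 mm wide, 94 (underside) to 102 mm above the lane floor; racks must slide in under it. Inside, a sprung buffer on the centre line, 32 to 58 mm above the floor: 3 N to start, then 2.2 N/mm; it is set with the gate and pushes with 12 to 19 N when the gate can shut. Over 22 N on it damages the reader behind.
- red_rack_mid (a point): Centre, half-way up (30 mm above the foot), of the urgent rack: grey plastic, 120 long (x), 24 wide (y), body 60 mm high, about 0.2 kg, four capped tubes to 85 mm, red handle. x points to the rounded nose, z up. The flat tail, 60 mm behind the centre, is 60 mm high and can be pushed above the gate leaf, where fingers are not in the leaf's way.
- red_rack_handle (a point): Centre of the red handle on the rack: a block 30 mm long (rack's x), 12 mm thick (y), from 60 to 88 mm above the rack's foot; this point is 74 mm above the foot. Next tube caps begin 17 mm fore and aft of it, 85 mm high. Axes as the rack's.
- red_rack_nose (a point): Foremost point of the rack's rounded nose (radius 12 mm), 60 mm ahead of the centre, 30 mm above its foot. Axes as the rack's.
- blue_rack_mid (a point): Centre, half-way up, of the routine rack: the same as the red one but with a blue handle. To be left alone.
- diluent: White bottle with orange cap, 60 mm across, 165 mm high; origin under its foot. Leave alone.
- cleaner: White bottle with blue cap, 56 mm across, 150 mm high; origin under its foot. Leave alone.
- sample_pot: Small clear pot with white lid, 52 mm across, 60 mm high; origin under its foot. Leave alone.
- tip_box: Yellow pipette-tip box with clear lid, 87 x 122 x 72 mm; origin under its foot. Leave alone.
- control_box: Small cardboard box, 70 x 100 x 45 mm; origin under it. Leave alone.

How it is judged:
On the way, in this order (a step that is already met when the one before it is completed fails the run):
1. the red-handled rack stands in the lane's entry, rounded end towards the gate, gate still shut (x of red_rack_mid in the frame of loader between -0.125 and -0.06 m and y of red_rack_mid in the frame of loader between -0.004 and 0.004 m and z of red_rack_mid in the frame of loader between 0.044 and 0.052 m and angle between red_rack_mid's own z axis and vertical below 0.06 rad and x of red_rack_nose in the frame of loader between -0.066 and 0.001 m and value of joint gate below 0.06 rad), for 0.2 s.
2. the rack itself pushes the gate open (value of joint gate above 0.2 rad and x of red_rack_mid in the frame of loader between -0.05 and 0.05 m and contact force between red_rack and gate above 0.1 N), for 0.1 s.
3. the gate has swung shut behind the rack (value of joint gate below 0.06 rad and x of red_rack_mid in the frame of loader above 0.052 m and y of red_rack_mid in the frame of loader between -0.004 and 0.004 m and z of red_rack_mid in the frame of loader between 0.044 and 0.052 m and angle between red_rack_mid's own z axis and vertical below 0.06 rad), for 0.2 s.
At the end, for the whole second after the job is handed in: The red-handled rack is let go and at rest in the lane, nose first, centre at loader x = 52 to 80 mm and within 4 mm of the lane line, on the lane floor (4 mm) and upright (0.06 rad); the gate is shut behind it (0.06 rad) and bears its push (over 0.5 N) (all of step 3 and x of red_rack_mid in the frame of loader below 0.08 m and x of red_rack_nose in the frame of loader above 0.11 m and contact force between red_rack and gate above 0.5 N and linear speed of red_rack below 0.01 m/s); the robot touches nothing.
It fails at once if the buffer was rammed (over 22 N between rack and buffer) (contact force between red_rack and buffer above 22 N).
It fails at once if the gate was knocked by the rack, pushing in or snapping back (over 15 N) (contact force between red_rack and gate above 15 N).
It fails at once if the red-handled rack was tipped over (over 0.6 rad) (angle between red_rack_mid's own z axis and vertical above 0.6 rad).
It fails at once if the blue-handled rack or another thing on the bench was moved (over 20 mm) (distance of any of blue_rack_mid, diluent, cleaner, sample_pot, tip_box, control_box from where it was at the start of the episode above 0.02 m).
It also fails if it takes over 72 s, if anything falls off the work surface, if the arm or the gripper's body presses on something with over 40 N, if the wrist force passes 120 N, or if a joint passes its speed limit or range.

ROBOT

A 6-joint arm with a two-finger parallel gripper is mounted at the origin on the work surface. World frame = base frame: x ahead of the robot, y to its left, z up, the work surface at z = 0. Lengths are in m, angles in rad, forces in N, time in s.
With the tool pointing down it reaches from about 0.3 to 0.775 m from the base axis. Payload 14.6 kg.
Tool frame: the origin (TCP) lies on the centre line of the jaws, within the pads' length; the fingertips stand 11 mm ahead of it and the grasp point (between the pads) lies 8 mm behind it; y points along the fingers, x is the direction in which the jaws open and shut, and the axes are right-handed (so a half turn about y gives the same grasp; the last joint's range is limited). The gripper opens to 94 mm and grips with 3 to 60 N. Pads are 16 mm wide; open, the fingers measure 119 mm over their backs; the gripper's body (75 mm by 177 mm) begins 78 mm behind the grasp point.
Start: joints at [1.059, 0.3, 1.521, -0, 1.321, -0.067], TCP at [0.237, 0.496, 0.216] pointing down, gripper open.
Joint ranges: [-3.03, 3.03], [-0.79, 2.21], [0.23, 2.52], [-1.04, 4.18], [0, 3.07], [-2.55, 2.55]. Speed limits (rad/s): [2.22, 2.22, 2.57, 3.14, 3.14, 3.14].

INTERFACE

Orientations are given as [roll, pitch, yaw] about the fixed x, y, z axes, in that order (R = Rz(yaw) Ry(pitch) Rx(roll)).
In Python, from station import ctrl, imaging gives the robot as it stands. The module is installed in compiled form; this text tells all that it offers.
- The arm moves only by the tool apply_moves, never from a script. Its argument "deltas" is a list of rows, each an object with "dp": the shift along the tool's x, y, z in m, a list of three; "roll": the turn about the tool's y in rad; "grip": the closure, from -1 (fully open) to 1 (shut). In form: [{"dp": [tx, ty, tz], "roll": roll, "grip": grip}, ...]. A call has 1 to 10 rows; each row shifts and turns the commanded pose from where the row before left it, along the tool's axes as they then stand; what a row does not reach is not made up. A row lasts 1/8 s, in which the tool goes at most 62.5 mm and 10.7 degrees, less where a joint would pass 70% of its speed; a pose out of reach is approached as far as the arm can. A call with a gripper value outside its range is refused whole. The fingers move at their own pace and stop on an object; "newtons" is the grip in N (left out, the last holds). Time passes only in rows, so rows that do not move let the fingers close. It gives the time, the measured TCP pose, the force and the opening at its end, in the units of the state.
- ctrl.get_obs(): the state, without advancing time (a new reading comes with each control period).
- imaging.camera(name): name is "scene" or "top" or "wrist"; returns the picture (420x560x3 uint8, blue, green, red); there is no depth.
- imaging.camera_info(name): a dict with "K" (3x3 intrinsics, pixels), "world_from_camera" (4x4, takes a point from camera to world coordinates). Camera axes: x right, y down, z forward; pixel columns grow to the right and rows downward; lengths in m; the calibration is good to about 2 mm. A picture is of the moment at which its call begins: read the wrist's pose just before it. camera_info takes no time and is no camera call; for the wrist camera it gives the pose at the moment of the call.
- ctrl.hand_in(): hands the job in, once; it reports no verdict.
The state is a dict: "time_s": time; "qpos": joint angles; "joint_vel": joint speeds; "tau": joint torques, N m; "ee_pos": TCP position; "eef_rot": TCP orientation; "force": force on the tool from outside, world axes, zero at the start; "moment": the same for the moment, N m; "grip_width": finger opening in m.
Only numpy, scipy, OpenCV 4.12 (cv2) and the standard library are available. Lean on these libraries where they do the work, as an engineer would, in place of code of your own. Each camera call takes 0.05 s, during which the arm holds its last target. There are 200 camera calls.

## Working session

There is one attempt and no reset: what is moved stays moved. The work goes in short steps, Python scripts to look and compute and a tool call to move; the robot and the scene stay as the last step left them, time stands still between calls to the robot, and variables do not carry over. Pictures are saved under pics/ and viewed, about 8 in all and at most 12, crops included, and the job is handed in when it is done.

Besides the shell and the picture viewer there is one more tool, called after "Emit:" as name(argument=value, ...) on one line, values as JSON. apply_moves: Moves the arm, as the interface text tells. Its arguments: {"type":"object","properties":{"deltas":{"type":"array"},"newtons":{"type":"number"}},"required":["deltas"]}

```bash
mkdir -p pics
python3 - <<'E'
from station import ctrl, imaging
import cv2, numpy as np
o=ctrl.get_obs(); print(o)
for n in ("scene","top"):
    im=imaging.camera(n); cv2.imwrite(f"pics/{n}0.png",im); i=imaging.camera_info(n); print(n,np.round(i["K"],1).tolist(),np.round(i["world_from_camera"],4).tolist())
print(np.round(imaging.camera_info("wrist")["world_from_camera"],4).tolist())
E
```

```text
{'time_s': 0.0, 'qpos': array([ 1.05939598e+00,  3.00468221e-01,  1.52158501e+00,  1.64982302e-05,
        1.32070739e+00, -6.65361850e-02]), 'joint_vel': array([-0.00044788,  0.00196363, -0.00091803, -0.00011095, -0.00152541,
        0.00116723]), 'tau': array([ 1.44256461e-03, -5.31813705e+01, -3.52733195e+01,  7.09385751e-02,
        2.44765927e-02, -6.71930684e-05]), 'ee_pos': array([0.23652718, 0.49626194, 0.21588624]), 'eef_rot': array([-1.57070273e+00,  1.16432195e-03,  1.12592812e+00]), 'force': array([ 0.14961761, -0.07980304, -0.57555034]), 'moment': array([-0.02945664, -0.01178659, -0.01356214]), 'grip_width': 0.09396579698571986}
scene [[529.9, 0.0, 281.0], [0.0, 529.9, 211.0], [0.0, 0.0, 1.0]] [[0.2163, 0.5845, -0.782, 1.6682], [0.9763, -0.1303, 0.1726, -0.181], [-0.001, -0.8008, -0.5989, 0.9268], [0.0, 0.0, 0.0, 1.0]]
top [[423.2, 0.0, 279.7], [0.0, 423.2, 211.8], [0.0, 0.0, 1.0]] [[-0.0269, -0.9755, 0.2183, 0.3247], [-0.9996, 0.0274, -0.0011, 0.0736], [-0.0049, -0.2182, -0.9759, 1.3455], [0.0, 0.0, 0.0, 1.0]]
[[0.4295, 0.8655, 0.2578, 0.1606], [0.903, -0.4107, -0.1257, 0.5337], [-0.0029, 0.2868, -0.958, 0.386], [0.0, 0.0, 0.0, 1.0]]
```

View pics/top0.png

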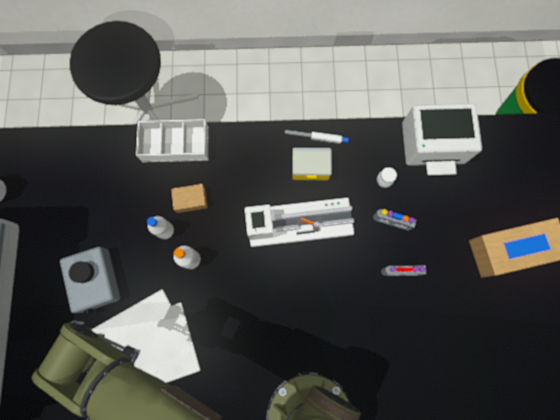

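View pics/scene0.png

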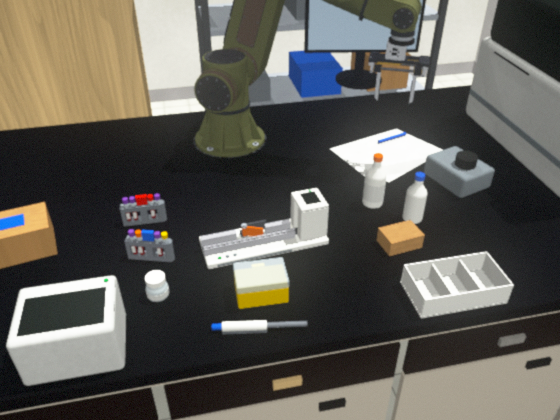

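Top view: the loader runs from (245,220, hood) to (353,215, entry), the red rack is at about (404,270) and the blue one at (395,218). I'll measure these and look closer.

```bash
cat > h.py <<'E'
import numpy as np, cv2
from station import ctrl, imaging
def ray(n,uv,info=None):
    i=info or imaging.camera_info(n); K=np.array(i["K"]);T=np.array(i["world_from_camera"])
    d=T[:3,:3]@np.linalg.inv(K)@[uv[0],uv[1],1]; return T[:3,3],d
def plane(n,uv,z,info=None):
    o,d=ray(n,uv,info); return o+d*(z-o[2])/d[2]
def proj(n,p,info=None):
    i=info or imaging.camera_info(n); T=np.linalg.inv(i["world_from_camera"]); q=T[:3,:3]@np.array(p)+T[:3,3]; q=np.array(i["K"])@q; return q[:2]/q[2]
def two(a,b):
    (o1,d1),(o2,d2)=a,b; A=np.stack([d1,-d2],1); s=np.linalg.lstsq(A,o2-o1,rcond=None)[0]
    p,q=o1+s[0]*d1,o2+s[1]*d2; return (p+q)/2,np.linalg.norm(p-q)
def blobs(im,lo,hi,amin=8,roi=None):
    hsv=cv2.cvtColor(im,cv2.COLOR_BGR2HSV); m=cv2.inRange(hsv,lo,hi)
    if roi: k=np.zeros_like(m); x0,y0,x1,y1=roi; k[y0:y1,x0:x1]=255; m&=k
    n,l,s,c=cv2.connectedComponentsWithStats(m)
    return m,[(c[j],s[j]) for j in range(1,n) if s[j,4]>=amin]
E
python3 - <<'E'
from h import *
t=cv2.imread("pics/top0.png"); s=cv2.imread("pics/scene0.png")
a=cv2.resize(t[190:285,235:435],None,fx=4,fy=4,interpolation=cv2.INTER_CUBIC)
b=cv2.resize(s[180:275,110:310][:55*1+0+40],None,fx=4,fy=4,interpolation=cv2.INTER_CUBIC)[:220]
b=cv2.resize(s[185:270,115:335],(800,309),interpolation=cv2.INTER_CUBIC)[:220+89]
c=np.vstack([cv2.resize(a,(620,294)),cv2.resize(b,(620,240))]); c=np.vstack([a[:,:,:][:340],cv2.resize(b,(800,260))]) if 0 else np.vstack([cv2.resize(a,(632,300)),cv2.resize(b,(632,244))])
cv2.imwrite("pics/c1.png",c)
for nm,im,roi in (("top",t,(370,195,440,285)),("scene",s,(110,180,180,270))):
    for lo,hi in (((0,150,110),(5,255,255)),((105,140,100),(122,255,255))):
        m,B=blobs(im,lo,hi,6,roi); print(nm,lo,[(np.round(c,1).tolist(),st.tolist()) for c,st in B])
for uv in [(404,269)]: print(plane("top",uv,.088), plane("top",(383,271),.06),plane("top",(426,270),.06))
print("hood",[plane("top",uv,.12).round(3).tolist() for uv in [(247,207),(270,205),(250,245)]], "entry end",[plane("top",uv,.04).round(3).tolist() for uv in [(352,199),(354,237)]])
E
```

```text
top (0, 150, 110) [([403.9, 269.0], [398, 267, 14, 5, 47])]
top (105, 140, 100) [([397.3, 215.6], [392, 212, 11, 8, 58])]
scene (0, 150, 110) [([143.4, 198.4], [135, 194, 18, 11, 147])]
scene (105, 140, 100) [([147.6, 234.6], [142, 229, 12, 12, 131])]
[ 0.42277931 -0.28978387  0.088     ] [ 0.42070863 -0.23413474  0.06      ] [ 0.4201581  -0.36380983  0.06      ]
hood [[0.616, 0.169, 0.12], [0.62, 0.101, 0.12], [0.502, 0.162, 0.12]] entry end [[0.652, -0.159, 0.04], [0.53, -0.157, 0.04]]
```

View pics/c1.png

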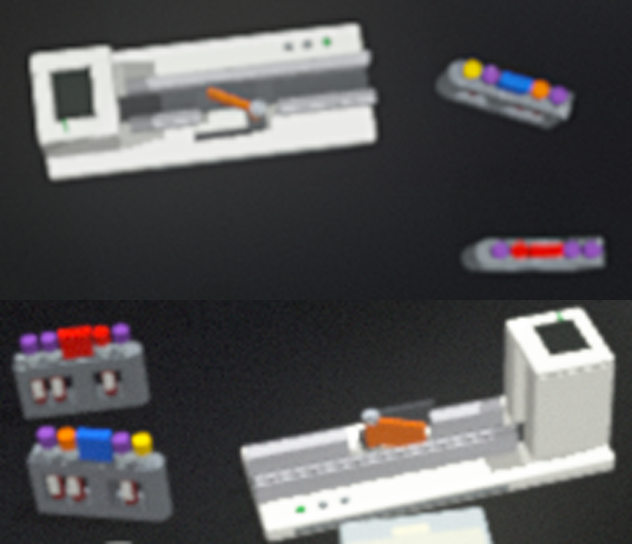

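Emit:
apply_moves(deltas=[{"dp":[0,-0.014,0],"roll":0.18,"grip":-1},{"dp":[0,-0.014,0],"roll":0.18,"grip":-1},{"dp":[0,-0.014,0],"roll":0.18,"grip":-1},{"dp":[0,-0.014,0],"roll":0.18,"grip":-1},{"dp":[0,-0.014,0],"roll":0.18,"grip":-1},{"dp":[0,-0.014,0],"roll":0.18,"grip":-1},{"dp":[0,0,0],"roll":0.046,"grip":-1}])

```text
time_s: 0.98
ee_pos: [0.2367, 0.4967, 0.3012]
eef_rot: [-1.57, -0.001, -0.004]
force: [0.7, -0.0, 0.0]
grip_width: 0.0938
```

Emit:
apply_moves(deltas=[{"dp":[0.035,0,-0.044],"roll":0,"grip":-1},{"dp":[0.035,0,-0.044],"roll":0,"grip":-1},{"dp":[0.035,0,-0.044],"roll":0,"grip":-1},{"dp":[0.035,0,-0.044],"roll":0,"grip":-1},{"dp":[0.035,0,-0.044],"roll":0,"grip":-1},{"dp":[0.035,0,-0.044],"roll":0,"grip":-1},{"dp":[0.035,0,-0.044],"roll":0,"grip":-1},{"dp":[0.035,0,-0.044],"roll":0,"grip":-1},{"dp":[0.035,0,-0.044],"roll":0,"grip":-1},{"dp":[0,0,-0.044],"roll":0,"grip":-1}])

```text
time_s: 2.22
ee_pos: [0.5527, 0.0546, 0.2991]
eef_rot: [-1.571, 0.002, -0.001]
force: [0.3, 0.1, 0.7]
grip_width: 0.0941
```

Run:
```python
from h import *
import time
info=imaging.camera_info("wrist"); im=imaging.camera("wrist"); cv2.imwrite("pics/w1.png",im); np.savez("w1.npz",K=info["K"],T=info["world_from_camera"])
cv2.imwrite("pics/w1b.png",cv2.resize(im,(800,600),interpolation=cv2.INTER_CUBIC))
o=ctrl.get_obs(); print(o["time_s"],o["ee_pos"],o["eef_rot"],np.round(info["K"],1).tolist(),np.round(info["world_from_camera"],3).tolist())
```

```text
2.275 [0.55207573 0.05073295 0.29939765] [-1.57210042  0.00181385 -0.00302313] [[302.6, 0.0, 276.3], [0.0, 302.6, 208.3], [0.0, 0.0, 1.0]] [[1.0, 0.001, -0.003, 0.553], [0.0, -0.957, -0.289, 0.14], [-0.003, 0.289, -0.957, 0.469], [0.0, 0.0, 0.0, 1.0]]
```

View pics/w1b.png

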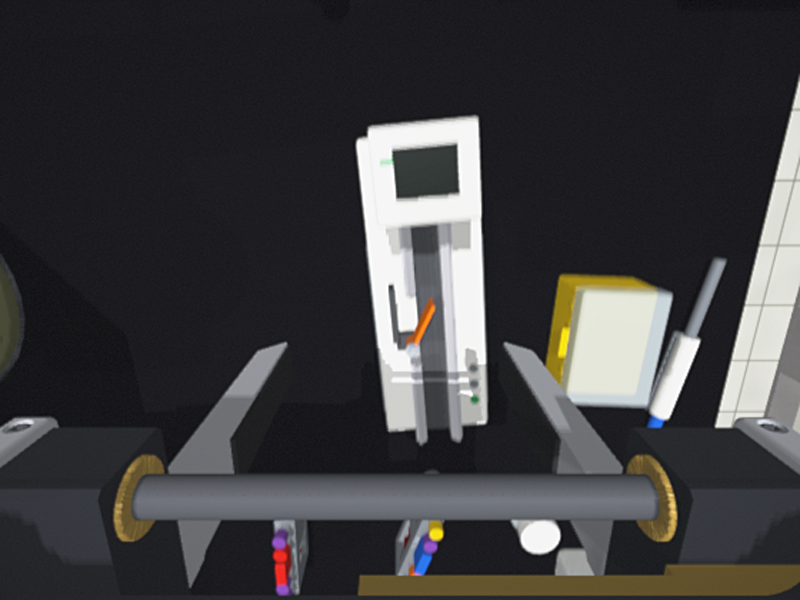

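Wrist view shows the whole loader: hood top (368–480, 117–225), lane strip around u≈425–440, gate from post (413,345) to tip (433,303), and the entry end at v≈430. Next I fit the lane lines.

Run:
```python
from h import *
d=np.load("w1.npz"); info={"K":d["K"],"world_from_camera":d["T"]}
im=cv2.imread("pics/w1.png"); g=cv2.cvtColor(im,cv2.COLOR_BGR2GRAY).astype(float)
print("prof", {v:g[v,270:345:1].astype(int).tolist() for v in (180,270)})
L=[];R=[]
for v in list(range(168,200))+list(range(268,290)):
    c=int(298+ (v-180)*0.09); row=g[v]; th=95
    l=c
    while row[l]<th and l>240:l-=1
    r=c
    while row[r]<th and r<350:r+=1
    lu=l+(row[l]-th)/(row[l]-row[l+1]); ru=r-(row[r]-th)/(row[r]-row[r-1])
    L.append(plane("wrist",(lu,v),.018,info)); R.append(plane("wrist",(ru,v),.018,info))
L=np.array(L);R=np.array(R)
for A in (L,R,(L+R)/2):
    p=np.polyfit(A[:,1],A[:,0],1); print("x=%.4f%+.4f*y"%(p[1],p[0]),"res",np.std(A[:,0]-np.polyval(p,A[:,1])).round(4))
print("width",np.median(R[:,0]-L[:,0]), (R[:,0]-L[:,0])[::6].round(4))
m,B=blobs(im,(5,170,120),(18,255,255),10,(270,190,330,250)); print([(c.round(1),s) for c,s in B])
ys,xs=np.nonzero(m); i=ys.argmin(); print("tip",xs[i],ys[i],[plane("wrist",(xs[i]+.5,ys[i]-.3),.052,info).round(4)])
for n,uv,z in (("hoodFL",(368,127),.12),("hoodFR",(478,117),.12),("hoodNR",(480,219),.12),("hoodNL",(373,229),.12),("entL",(388,432),.02),("entR",(487,424),.02),("gL",(421,442),.043),("gR",(456,440),.043)):
    print(n,plane("wrist",np.array(uv)*.7,z,info).round(4))
```

```text
prof {180: [246, 246, 246, 246, 246, 245, 245, 245, 245, 245, 244, 236, 222, 207, 195, 197, 200, 203, 190, 120, 92, 93, 95, 96, 95, 92, 95, 94, 93, 95, 97, 97, 95, 96, 97, 101, 100, 123, 184, 226, 222, 220, 220, 221, 207, 204, 236, 247, 246, 245, 245, 245, 245, 245, 245, 245, 245, 245, 245, 245, 245, 245, 245, 246, 246, 249, 252, 189, 90, 28, 24, 27, 28, 28, 26], 270: [208, 209, 207, 207, 207, 208, 208, 207, 207, 207, 208, 207, 208, 207, 208, 208, 208, 206, 191, 162, 152, 146, 141, 142, 144, 138, 98, 61, 60, 61, 62, 61, 62, 61, 61, 61, 62, 63, 63, 64, 67, 68, 79, 119, 148, 153, 151, 150, 148, 142, 138, 151, 177, 180, 178, 179, 181, 180, 170, 137, 119, 109, 110, 120, 152, 186, 202, 208, 208, 190, 145, 63, 21, 17, 24]}
x=0.5780-0.0694*y res 0.0032
 ** On entry to DLASCL parameter number  4 had an illegal value
 ** On entry to DLASCL parameter number  4 had an illegal value
 ** On entry to DLASCL parameter number  4 had an illegal value
 ** On entry to DLASCL parameter number  4 had an illegal value
 ** On entry to DLASCL parameter number  5 had an illegal value
 ** On entry to DLASCL parameter number  4 had an illegal value<stdin>:12: RuntimeWarning: invalid value encountered in scalar divide
Traceback (most recent call last):
numpy.linalg.LinAlgError: SVD did not converge in Linear Least Squares
```

Run:
```python
from h import *
d=np.load("w1.npz"); info={"K":d["K"],"world_from_camera":d["T"]}
im=cv2.imread("pics/w1.png"); g=cv2.cvtColor(im,cv2.COLOR_BGR2GRAY).astype(float)
L=[];R=[]
for v in list(range(172,198))+list(range(268,290)):
    c=int(298+(v-180)*0.07); row=g[v]; th=np.median(row[c-5:c+6])+35
    l=c
    while row[l]<th:l-=1
    r=c
    while row[r]<th:r+=1
    lu=l+(row[l]-th)/(row[l]-row[l+1]); ru=r-(row[r]-th)/(row[r]-row[r-1])
    L.append(plane("wrist",(lu,v),.018,info)); R.append(plane("wrist",(ru,v),.018,info))
L=np.array(L);R=np.array(R)
for A in (L,R,(L+R)/2):
    p=np.polyfit(A[:,1],A[:,0],1); print("x=%.4f%+.4f*y"%(p[1],p[0]),"res",np.std(A[:,0]-np.polyval(p,A[:,1])).round(4))
print("width",(R[:,0]-L[:,0])[::5].round(4))
m,B=blobs(im,(5,170,120),(18,255,255),10,(270,190,330,250)); print([(c.round(1),s) for c,s in B])
ys,xs=np.nonzero(m); i=ys.argmin(); print("tip",xs[i],ys[i],[plane("wrist",(xs[i]+.5,ys[i]-.3),.052,info).round(4)])
for n,uv,z in (("hoodFL",(368,127),.12),("hoodFR",(478,117),.12),("hoodNR",(480,219),.12),("hoodNL",(373,229),.12),("entL",(388,432),.02),("entR",(487,424),.02),("gL",(421,442),.043),("gR",(456,440),.043)):
    print(n,plane("wrist",np.array(uv)*.7,z,info).round(4))
```

```text
x=0.5751-0.0905*y res 0.0002
x=0.6024-0.0900*y res 0.0003
x=0.5888-0.0902*y res 0.0001
width [0.027  0.0263 0.0275 0.0276 0.0276 0.0276 0.0271 0.0274 0.0275 0.027 ]
[(array([295.8, 225.5]), array([285, 210,  19,  30, 192], dtype=int32))]
tip 300 210 [array([0.5867, 0.0119, 0.052 ])]
hoodFL [0.5318 0.1688 0.12  ]
hoodFR [0.6143 0.1758 0.12  ]
hoodNR [0.6201 0.1001 0.12  ]
hoodNL [0.5345 0.0921 0.12  ]
entL [ 0.5437 -0.1638  0.02  ]
entR [ 0.6615 -0.1526  0.02  ]
gL [ 0.5819 -0.1614  0.043 ]
gR [ 0.6218 -0.1586  0.043 ]
```

Emit:
apply_moves(deltas=[{"dp":[-0.019,0.0115,-0.05],"roll":0,"grip":-1},{"dp":[-0.019,0.0115,-0.05],"roll":0,"grip":-1},{"dp":[-0.019,0.0115,-0.05],"roll":0,"grip":-1},{"dp":[-0.019,0.0115,-0.05],"roll":0,"grip":-1},{"dp":[-0.019,0.0115,-0.05],"roll":0,"grip":-1},{"dp":[-0.019,0.0115,-0.05],"roll":0,"grip":-1},{"dp":[-0.019,0.0115,-0.05],"roll":0,"grip":-1},{"dp":[0,0,0],"roll":0,"grip":-1}])

```text
time_s: 3.28
ee_pos: [0.417, -0.2956, 0.2187]
eef_rot: [-1.57, 0.002, -0.004]
force: [-0.5, 0.2, 0.3]
grip_width: 0.0938
```

Run:
```python
from h import *
info=imaging.camera_info("wrist"); o=ctrl.get_obs(); im=imaging.camera("wrist"); cv2.imwrite("pics/w2.png",im); np.savez("w2.npz",K=info["K"],T=info["world_from_camera"])
cv2.imwrite("pics/w2b.png",cv2.resize(im[100:300,180:400],(660,600),interpolation=cv2.INTER_CUBIC))
print(o["time_s"],o["ee_pos"],o["eef_rot"])
m,B=blobs(im,(0,150,90),(6,255,255),15,(180,100,400,300))
for c,s in B: print(c.round(1),s,plane("wrist",c,.088,info).round(4))
```

```text
3.275 [ 0.41704596 -0.29562309  0.2187312 ] [-1.56964588  0.0018041  -0.00397461]
[281.8 197.6] [275 176  14  45 493] [ 0.4221 -0.2895  0.088 ]
```

View pics/w2b.png

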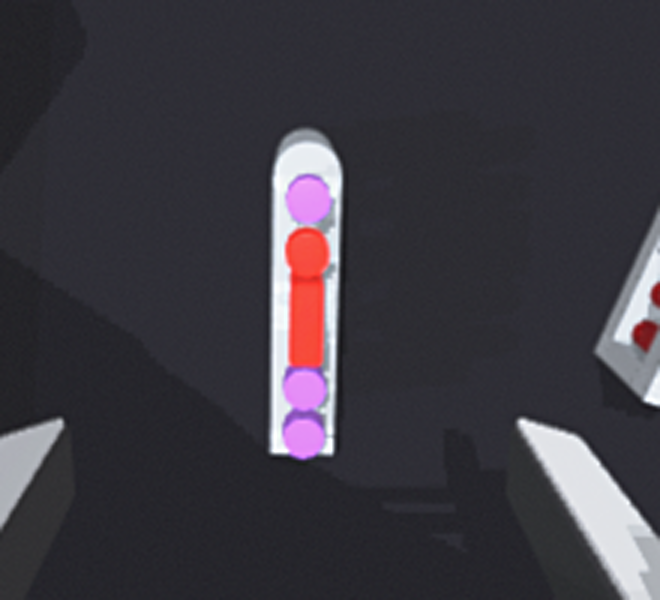

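Run:
```python
from h import *
d=np.load("w2.npz"); info={"K":d["K"],"world_from_camera":d["T"]}
f=lambda u,v:(u/3+180-.33,v/3+100-.33)
P={n:plane("wrist",f(*uv),z,info) for n,uv,z in (("nose",(307,140),.06),("tail",(301.5,454),.06),("hF",(307,274),.088),("hB",(306,367),.088),("cap1",(308,200),.085),("cap4",(303,436),.085),("tl",(269,454),.06),("tr",(334,454),.06))}
for k,p in P.items(): print(k,p.round(4))
v=P["nose"]-P["tail"]; print("len",np.linalg.norm(v),"yaw-pi/2",np.arctan2(-v[0],v[1]),"mid",(P["nose"]+P["tail"])/2)
v=P["cap1"]-P["cap4"]; print("yaw caps",np.arctan2(-v[0],v[1]),(P["cap1"]+P["cap4"])/2)
```

```text
nose [ 0.4226 -0.2402  0.06  ]
tail [ 0.4207 -0.3622  0.06  ]
hF [ 0.4223 -0.2826  0.088 ]
hB [ 0.422 -0.316  0.088]
cap1 [ 0.4226 -0.2578  0.085 ]
cap4 [ 0.421  -0.3436  0.085 ]
tl [ 0.4079 -0.3622  0.06  ]
tr [ 0.4336 -0.3622  0.06  ]
len 0.12196896994099878 yaw-pi/2 -0.015563040480163458 mid [ 0.42168892 -0.30122137  0.06      ]
yaw caps -0.018575085967733343 [ 0.42182926 -0.30068349  0.085     ]
```

Emit:
apply_moves(deltas=[{"dp":[0.005,0.018,-0.0055],"roll":0.013,"grip":-1},{"dp":[0,0.018,0],"roll":0,"grip":-1},{"dp":[0,0.018,0],"roll":0,"grip":-1},{"dp":[0,0.018,0],"roll":0,"grip":-1},{"dp":[0,0.018,0],"roll":0,"grip":-1},{"dp":[0,0.018,0],"roll":0,"grip":-1},{"dp":[0,0.018,0],"roll":0,"grip":-1},{"dp":[0,0.012,0],"roll":0,"grip":-1},{"dp":[0,0.0055,0],"roll":0,"grip":-1},{"dp":[0,0,0],"roll":0,"grip":-1}])

```text
time_s: 4.58
ee_pos: [0.4238, -0.2988, 0.0763]
eef_rot: [-1.571, 0.0, -0.013]
force: [-0.2, -0.4, -0.5]
grip_width: 0.0936
```

Emit:
apply_moves(deltas=[{"dp":[0,0,0],"roll":0,"grip":1},{"dp":[0,0,0],"roll":0,"grip":1},{"dp":[0,0,0],"roll":0,"grip":1},{"dp":[0,0,0],"roll":0,"grip":1},{"dp":[0,0,0],"roll":0,"grip":1},{"dp":[0,0,0],"roll":0,"grip":1},{"dp":[0,0,0],"roll":0,"grip":1},{"dp":[0,0,0],"roll":0,"grip":1}], newtons=35)

```text
time_s: 5.58
ee_pos: [0.4237, -0.299, 0.0765]
eef_rot: [-1.571, 0.0, -0.013]
force: [-0.4, 0.5, -0.3]
grip_width: 0.0176
```

Emit:
apply_moves(deltas=[{"dp":[0,0,0],"roll":0,"grip":1},{"dp":[0,0,0],"roll":0,"grip":1},{"dp":[0,0,0],"roll":0,"grip":1}])

```text
time_s: 5.95
ee_pos: [0.4236, -0.299, 0.0763]
eef_rot: [-1.571, 0.0, -0.013]
force: [-1.2, -0.0, -2.8]
grip_width: 0.012
```

Emit:
apply_moves(deltas=[{"dp":[0,-0.015,0],"roll":0,"grip":1},{"dp":[0,-0.03,0],"roll":0,"grip":1},{"dp":[0,-0.03,0],"roll":0,"grip":1},{"dp":[0,-0.03,0],"roll":0,"grip":1},{"dp":[0,-0.015,0],"roll":0,"grip":1},{"dp":[0.01,0,0.012],"roll":0,"grip":1},{"dp":[0.025,0,0.03],"roll":0,"grip":1},{"dp":[0.03,0,0.037],"roll":0,"grip":1},{"dp":[0.03,0,0.037],"roll":0,"grip":1},{"dp":[0.03,0,0.037],"roll":0,"grip":1}])

```text
time_s: 7.2
ee_pos: [0.5514, -0.1452, 0.195]
eef_rot: [-1.57, 0.002, -0.013]
force: [0.8, 0.2, -2.9]
grip_width: 0.0117
```

Emit:
apply_moves(deltas=[{"dp":[0.03,0,0.037],"roll":0,"grip":1},{"dp":[0.016,0,0.018],"roll":0,"grip":1},{"dp":[0,0,0],"roll":-0.05,"grip":1},{"dp":[0,0,0],"roll":-0.053,"grip":1},{"dp":[0,0.02,0],"roll":0,"grip":1},{"dp":[0,0.02,0],"roll":0,"grip":1},{"dp":[0,0.01,0],"roll":0,"grip":1},{"dp":[0,0,0],"roll":0,"grip":1}])

```text
time_s: 8.2
ee_pos: [0.597, -0.0927, 0.1454]
eef_rot: [-1.57, 0.002, 0.09]
force: [0.3, 0.1, -2.5]
grip_width: 0.0116
```

Run:
```python
from h import *
info=imaging.camera_info("wrist"); o=ctrl.get_obs(); im=imaging.camera("wrist"); cv2.imwrite("pics/w3.png",im); np.savez("w3.npz",K=info["K"],T=info["world_from_camera"])
cv2.imwrite("pics/w3b.png",cv2.resize(im[60:300,160:400],(600,600),interpolation=cv2.INTER_CUBIC))
print(o["time_s"],o["ee_pos"],o["eef_rot"],o["force"],o["grip_width"])
```

```text
8.2 [ 0.59703264 -0.09267165  0.14536182] [-1.57012745  0.00194319  0.09026148] [ 0.30909718  0.09544839 -2.53463547] 0.011593896304740375
```

View pics/w3b.png

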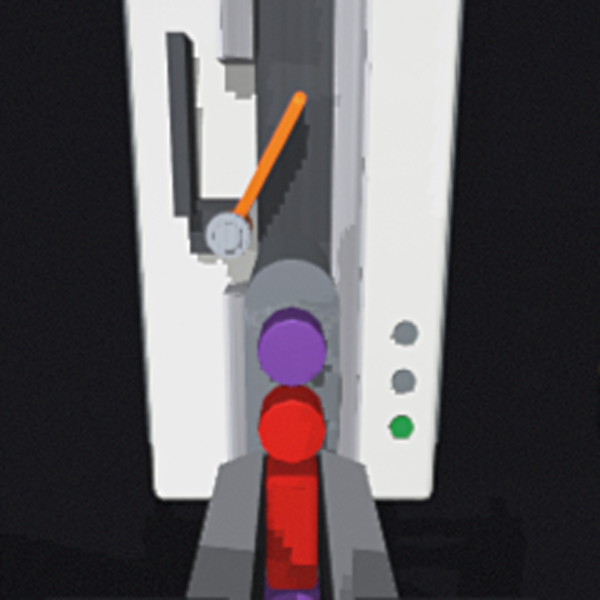

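Run:
```python
from h import *
d=np.load("w3.npz"); info={"K":d["K"],"world_from_camera":d["T"]}
f=lambda u,v:(u/2.5+160-.3,v/2.5+60-.3)
im=cv2.imread("pics/w3.png"); g=cv2.cvtColor(im,cv2.COLOR_BGR2GRAY).astype(int)
print(g[68,250:305].tolist()); print(g[150,250:305].tolist())
yaw=.0902; u=np.array([-np.sin(yaw),np.cos(yaw)]); n=np.array([-np.cos(yaw),-np.sin(yaw)]); O=np.array([.5891,-.0033])
def rep(nm,uv,z):
    p=plane("wrist",f(*uv),z,info); q=p[:2]-O; print(nm,p.round(4),"loader x,y mm",(1e3*q@u).round(1),(1e3*q@n).round(1))
for a in (("flL1",(257,20),.018),("flR1",(335,20),.018),("flL2",(257,130),.018),("flR2",(333,130),.018),("flR3",(330,235),.018),("capP",(292.5,357),.154),("capR",(291.5,438),.154),("noseTop",(292,260),.129),("bodyL",(246,300),.129),("bodyR",(338,300),.129),("tip",(301,95),.052),("post",(227,230),.055),("endL",(158,497),.02),("endR",(433,497),.02)): rep(*a)
print(info["world_from_camera"].round(4).tolist())
```

```text
[170, 158, 158, 158, 160, 162, 162, 164, 163, 167, 167, 89, 47, 59, 83, 84, 84, 84, 83, 82, 84, 85, 81, 79, 80, 83, 83, 83, 80, 81, 84, 85, 85, 83, 82, 82, 82, 84, 89, 89, 89, 86, 86, 121, 176, 184, 187, 183, 182, 183, 182, 185, 188, 180, 163]
[183, 187, 189, 185, 174, 189, 186, 189, 182, 140, 92, 138, 146, 62, 45, 51, 61, 81, 80, 80, 81, 80, 77, 77, 78, 79, 77, 76, 77, 79, 80, 80, 80, 81, 78, 78, 78, 77, 80, 79, 77, 77, 116, 184, 185, 185, 184, 183, 178, 175, 156, 153, 158, 163, 184]
flL1 [0.5725 0.0335 0.018 ] loader x,y mm 38.1 13.2
flR1 [0.6005 0.036  0.018 ] loader x,y mm 38.1 -14.9
flL2 [ 0.5754 -0.0042  0.018 ] loader x,y mm 0.3 13.7
flR2 [ 0.6038 -0.0016  0.018 ] loader x,y mm 0.4 -14.8
flR3 [ 0.6068 -0.0404  0.018 ] loader x,y mm -38.6 -14.3
capP [ 0.5935 -0.053   0.154 ] loader x,y mm -49.9 0.1
capR [ 0.595  -0.0722  0.154 ] loader x,y mm -69.1 0.3
noseTop [ 0.5917 -0.0353  0.129 ] loader x,y mm -32.1 0.3
bodyL [ 0.5811 -0.0463  0.129 ] loader x,y mm -42.1 11.8
bodyR [ 0.6041 -0.0442  0.129 ] loader x,y mm -42.1 -11.2
tip [0.5906 0.0076 0.052 ] loader x,y mm 10.7 -2.4
post [ 0.5696 -0.0379  0.055 ] loader x,y mm -32.7 22.6
endL [ 0.5449 -0.1578  0.02  ] loader x,y mm -149.9 57.9
endR [ 0.6624 -0.1469  0.02  ] loader x,y mm -149.6 -60.1
[[0.9958, 0.0879, 0.0235, 0.5896], [0.091, -0.9537, -0.2868, -0.008], [-0.0028, 0.2878, -0.9577, 0.3155], [0.0, 0.0, 0.0, 1.0]]
```

The nose is in line with the lane, about 0.9 mm too far left, and the gate is shut with its tip at loader x ≈ 8–11 mm. I'm lowering the rack with that correction.

Emit:
apply_moves(deltas=[{"dp":[0.0008,0.012,0],"roll":0,"grip":1},{"dp":[0,0.012,0],"roll":0,"grip":1},{"dp":[0,0.01,0],"roll":0,"grip":1},{"dp":[0,0.006,0],"roll":0,"grip":1},{"dp":[0,0.004,0],"roll":0,"grip":1},{"dp":[0,0.003,0],"roll":0,"grip":1},{"dp":[0,0.002,0],"roll":0,"grip":1},{"dp":[0,0,0],"roll":0,"grip":1}])

```text
time_s: 9.25
ee_pos: [0.5981, -0.0932, 0.0974]
eef_rot: [-1.571, -0.0, 0.09]
force: [-0.7, 0.4, -2.4]
grip_width: 0.012
```

Emit:
apply_moves(deltas=[{"dp":[0,0.001,0],"roll":0,"grip":1},{"dp":[0,0.001,0],"roll":0,"grip":1},{"dp":[0,0.001,0],"roll":0,"grip":1},{"dp":[0,0,0],"roll":0,"grip":1}])

```text
time_s: 9.75
ee_pos: [0.5981, -0.0932, 0.0944]
eef_rot: [-1.571, 0.0, 0.09]
force: [0.8, 0.2, -3.4]
grip_width: 0.0115
```

Emit:
apply_moves(deltas=[{"dp":[0,0.0007,0],"roll":0,"grip":1},{"dp":[0,0,0],"roll":0,"grip":1}])

```text
time_s: 10.0
ee_pos: [0.5983, -0.0932, 0.0944]
eef_rot: [-1.571, -0.001, 0.09]
force: [-3.2, -0.0, 6.1]
grip_width: 0.0115
```

Emit:
apply_moves(deltas=[{"dp":[0,0,0],"roll":0,"grip":0.2},{"dp":[0,0,0],"roll":0,"grip":0.2},{"dp":[0,0,0],"roll":0,"grip":0.2},{"dp":[0,0,0],"roll":0,"grip":0.2},{"dp":[0,0,0],"roll":0,"grip":0.2}])

```text
time_s: 10.62
ee_pos: [0.5981, -0.0932, 0.0937]
eef_rot: [-1.571, -0.0, 0.09]
force: [0.5, -0.1, -0.3]
grip_width: 0.0377
```

Emit:
apply_moves(deltas=[{"dp":[0,-0.01,0],"roll":0,"grip":0.2},{"dp":[0,-0.02,0],"roll":0,"grip":0.2},{"dp":[0,-0.02,0],"roll":0,"grip":0.2},{"dp":[0,-0.01,-0.01],"roll":0,"grip":1},{"dp":[0,0,-0.02],"roll":0,"grip":1},{"dp":[0,0,-0.02],"roll":0,"grip":1},{"dp":[0,0,-0.02],"roll":0,"grip":1},{"dp":[0,0,-0.01],"roll":0,"grip":1},{"dp":[0,0,-0.007],"roll":0,"grip":1},{"dp":[0,0,0],"roll":0,"grip":1}], newtons=15)

```text
time_s: 11.88
ee_pos: [0.6059, -0.18, 0.1536]
eef_rot: [-1.571, 0.0, 0.09]
force: [1.0, 0.4, -0.5]
grip_width: 0.0004
```

Run:
```python
from h import *
info=imaging.camera_info("wrist"); o=ctrl.get_obs(); im=imaging.camera("wrist"); cv2.imwrite("pics/w4.png",im); np.savez("w4.npz",K=info["K"],T=info["world_from_camera"])
s=imaging.camera("scene"); cv2.imwrite("pics/s4.png",s)
a=cv2.resize(im[0:300,130:430],(480,480)); b=cv2.resize(s[160:280,180:345],None,fx=1.9,fy=1.9); b=cv2.copyMakeBorder(b,0,480-b.shape[0],0,0,cv2.BORDER_CONSTANT)
cv2.imwrite("pics/w4b.png",np.hstack([a,b]))
print(o["time_s"],o["ee_pos"],o["eef_rot"],o["force"],o["grip_width"])
```

```text
11.875 [ 0.60594442 -0.18003194  0.15363921] [-1.57073321e+00  1.25717447e-04  8.97795444e-02] [ 0.98868332  0.38240699 -0.53477096] 0.00043912751142556475
```

View pics/w4b.png

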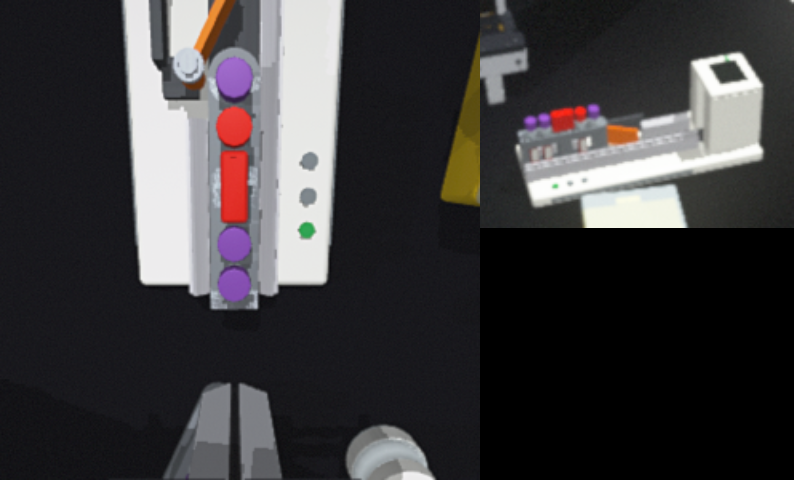

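Run:
```python
from h import *
for uv,z in (((374.5,214),.06),((376,217),.0),((397.3,215.6),.088)): print(plane("top",uv,z).round(3))
d=np.load("w4.npz"); info={"K":d["K"],"world_from_camera":d["T"]}
f=lambda u,v:(u*.625+130,v*.625)
for n,uv,z in (("tail",(234,291),.078),("cap4",(234,284),.103),("cap1",(234,78),.103),("handleF",(234,152),.106),("handleB",(234,221),.106)): print(n,plane("wrist",f(*uv),z,info).round(4))
```

```text
[ 0.597 -0.222  0.06 ]
[ 0.6  -0.24  0.  ]
[ 0.584 -0.284  0.088]
tail [ 0.6026 -0.1462  0.078 ]
cap4 [ 0.6018 -0.1378  0.103 ]
cap1 [ 0.5941 -0.0524  0.103 ]
handleF [ 0.5967 -0.081   0.106 ]
handleB [ 0.5993 -0.1093  0.106 ]
```

Emit:
apply_moves(deltas=[{"dp":[0,0.02,0],"roll":0,"grip":1},{"dp":[0,0.025,0],"roll":0,"grip":1},{"dp":[0,0.025,0],"roll":0,"grip":1},{"dp":[0,0.012,0],"roll":0,"grip":1},{"dp":[0,0.0025,0],"roll":0,"grip":1},{"dp":[0,0,0.004],"roll":0,"grip":1},{"dp":[0,0,0.004],"roll":0,"grip":1},{"dp":[0,0,0.003],"roll":0,"grip":1},{"dp":[0,0,0.002],"roll":0,"grip":1},{"dp":[0,0,0.002],"roll":0,"grip":1}])

```text
time_s: 13.22
ee_pos: [0.6046, -0.1648, 0.0694]
eef_rot: [-1.571, -0.0, 0.09]
force: [0.2, -2.4, 1.2]
grip_width: 0.0005
```

Emit:
apply_moves(deltas=[{"dp":[0,0,0.0015],"roll":0,"grip":1},{"dp":[0,0,0.0015],"roll":0,"grip":1},{"dp":[0,0,0.0015],"roll":0,"grip":1},{"dp":[0,0,0.0015],"roll":0,"grip":1},{"dp":[0,0,0.0015],"roll":0,"grip":1},{"dp":[0,0,0.0015],"roll":0,"grip":1}])

```text
time_s: 13.98
ee_pos: [0.6038, -0.1559, 0.0694]
eef_rot: [-1.571, -0.0, 0.09]
force: [-0.4, -3.6, 2.6]
grip_width: 0.0003
```

Emit:
apply_moves(deltas=[{"dp":[0,0,0.002],"roll":0,"grip":1},{"dp":[0,0,0.002],"roll":0,"grip":1},{"dp":[0,0,0.002],"roll":0,"grip":1},{"dp":[0,0,0.002],"roll":0,"grip":1},{"dp":[0,0,0.002],"roll":0,"grip":1},{"dp":[0,0,0.002],"roll":0,"grip":1},{"dp":[0,0,0.002],"roll":0,"grip":1},{"dp":[0,0,0.002],"roll":0,"grip":1},{"dp":[0,0,0.002],"roll":0,"grip":1},{"dp":[0,0,0.002],"roll":0,"grip":1}])

```text
time_s: 15.22
ee_pos: [0.6022, -0.1365, 0.0694]
eef_rot: [-1.572, -0.001, 0.09]
force: [1.5, -9.2, 3.4]
grip_width: 0.0009
```

Emit:
apply_moves(deltas=[{"dp":[0,0,0.002],"roll":0,"grip":1},{"dp":[0,0,0.002],"roll":0,"grip":1},{"dp":[0,0,0.002],"roll":0,"grip":1},{"dp":[0,0,0.002],"roll":0,"grip":1},{"dp":[0,0,0.002],"roll":0,"grip":1},{"dp":[0,0,0.002],"roll":0,"grip":1},{"dp":[0,0,0.002],"roll":0,"grip":1},{"dp":[0,0,0.002],"roll":0,"grip":1},{"dp":[0,0,0.002],"roll":0,"grip":1},{"dp":[0,0,0.002],"roll":0,"grip":1}])

```text
time_s: 16.48
ee_pos: [0.6003, -0.1164, 0.0693]
eef_rot: [-1.571, -0.0, 0.09]
force: [1.4, -7.3, 2.7]
grip_width: 0.0004
```

Emit:
apply_moves(deltas=[{"dp":[0,0,0.002],"roll":0,"grip":1},{"dp":[0,0,0.002],"roll":0,"grip":1},{"dp":[0,0,0.002],"roll":0,"grip":1},{"dp":[0,0,0.002],"roll":0,"grip":1},{"dp":[0,0,0.002],"roll":0,"grip":1},{"dp":[0,0,0.002],"roll":0,"grip":1},{"dp":[0,0,0.002],"roll":0,"grip":1},{"dp":[0,0,0.002],"roll":0,"grip":1},{"dp":[0,0,0.002],"roll":0,"grip":1},{"dp":[0,0,0.002],"roll":0,"grip":1}])

```text
time_s: 17.73
ee_pos: [0.5985, -0.0964, 0.0693]
eef_rot: [-1.571, -0.0, 0.09]
force: [0.1, -5.6, 3.9]
grip_width: 0.0005
```

Emit:
apply_moves(deltas=[{"dp":[0,0,0.003],"roll":0,"grip":1},{"dp":[0,0,0.003],"roll":0,"grip":1},{"dp":[0,0,0.003],"roll":0,"grip":1},{"dp":[0,0,0.003],"roll":0,"grip":1},{"dp":[0,0,0.003],"roll":0,"grip":1},{"dp":[0,0,0.003],"roll":0,"grip":1},{"dp":[0,0,0.003],"roll":0,"grip":1},{"dp":[0,0,0.003],"roll":0,"grip":1},{"dp":[0,0,0.003],"roll":0,"grip":1},{"dp":[0,0,0.003],"roll":0,"grip":1}])

```text
time_s: 18.98
ee_pos: [0.5958, -0.0664, 0.0693]
eef_rot: [-1.571, -0.001, 0.09]
force: [1.6, -4.9, 3.3]
grip_width: 0.0006
```

Emit:
apply_moves(deltas=[{"dp":[0,0,0.003],"roll":0,"grip":1},{"dp":[0,0,0.003],"roll":0,"grip":1},{"dp":[0,0,0.003],"roll":0,"grip":1},{"dp":[0,0,0.003],"roll":0,"grip":1},{"dp":[0,0,0.003],"roll":0,"grip":1},{"dp":[0,0,0.003],"roll":0,"grip":1},{"dp":[0,0,0.003],"roll":0,"grip":1},{"dp":[0,0,0.003],"roll":0,"grip":1},{"dp":[0,0,0.003],"roll":0,"grip":1},{"dp":[0,0,0.003],"roll":0,"grip":1}])

```text
time_s: 20.23
ee_pos: [0.5932, -0.0364, 0.0693]
eef_rot: [-1.571, -0.001, 0.09]
force: [2.5, -5.9, 3.2]
grip_width: 0.0002
```

Emit:
apply_moves(deltas=[{"dp":[0,0,0.002],"roll":0,"grip":1},{"dp":[0,0,0.002],"roll":0,"grip":1},{"dp":[0,0,0.002],"roll":0,"grip":1},{"dp":[0,0,0.002],"roll":0,"grip":1},{"dp":[0,0,0.002],"roll":0,"grip":1},{"dp":[0,0,0.002],"roll":0,"grip":1},{"dp":[0,0,0.002],"roll":0,"grip":1},{"dp":[0,0,0.002],"roll":0,"grip":1}])

```text
time_s: 21.22
ee_pos: [0.5918, -0.0205, 0.0693]
eef_rot: [-1.571, -0.001, 0.09]
force: [2.1, -4.8, 2.4]
grip_width: 0.0001
```

Run:
```python
from h import *
info=imaging.camera_info("wrist"); o=ctrl.get_obs(); im=imaging.camera("wrist"); cv2.imwrite("pics/w5.png",im); np.savez("w5.npz",K=info["K"],T=info["world_from_camera"])
s=imaging.camera("scene"); cv2.imwrite("pics/s5.png",s)
a=cv2.resize(im[100:400,130:430],(480,480)); b=cv2.resize(s[160:280,180:345],None,fx=1.9,fy=1.9); b=cv2.copyMakeBorder(b,0,480-b.shape[0],0,0,cv2.BORDER_CONSTANT)
cv2.imwrite("pics/w5b.png",np.hstack([a,b]))
print(o["time_s"],o["ee_pos"],o["eef_rot"],o["force"],o["grip_width"])
```

```text
21.225 [ 0.59175309 -0.02053165  0.06933049] [-1.57109047e+00 -5.67013780e-04  8.98669663e-02] [ 2.0946545  -4.82204424  2.35591057] 7.894980818760791e-05
```

View pics/w5b.png

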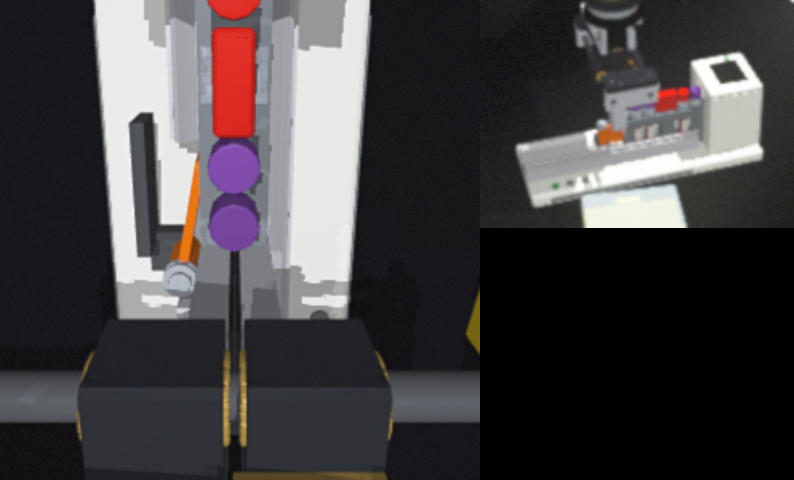

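Emit:
apply_moves(deltas=[{"dp":[0,0,0.001],"roll":0,"grip":1},{"dp":[0,0,0.001],"roll":0,"grip":1},{"dp":[0,0,0.001],"roll":0,"grip":1},{"dp":[0,0,0.001],"roll":0,"grip":1},{"dp":[0,0,0.001],"roll":0,"grip":1},{"dp":[0,0,0.001],"roll":0,"grip":1},{"dp":[0,0,0.001],"roll":0,"grip":1},{"dp":[0,0,0.001],"roll":0,"grip":1},{"dp":[0,0,0.001],"roll":0,"grip":1},{"dp":[0,0,0.001],"roll":0,"grip":1}])

```text
time_s: 22.58
ee_pos: [0.5908, -0.0106, 0.0693]
eef_rot: [-1.571, -0.0, 0.09]
force: [3.4, -5.4, 3.4]
grip_width: 0.0006
```

Emit:
apply_moves(deltas=[{"dp":[0,0,0.001],"roll":0,"grip":1},{"dp":[0,0,0.001],"roll":0,"grip":1},{"dp":[0,0,0.001],"roll":0,"grip":1},{"dp":[0,0,0],"roll":0,"grip":1}])

```text
time_s: 23.08
ee_pos: [0.5905, -0.0075, 0.0693]
eef_rot: [-1.571, -0.0, 0.09]
force: [1.3, -4.5, 3.1]
grip_width: 0.0002
```

Emit:
apply_moves(deltas=[{"dp":[0,0,0.001],"roll":0,"grip":1},{"dp":[0,0,0.001],"roll":0,"grip":1},{"dp":[0,0,0],"roll":0,"grip":1}])

```text
time_s: 23.45
ee_pos: [0.5903, -0.0055, 0.0692]
eef_rot: [-1.571, -0.0, 0.09]
force: [2.2, -4.4, 2.5]
grip_width: 0.0003
```

Emit:
apply_moves(deltas=[{"dp":[0,0,0.001],"roll":0,"grip":1},{"dp":[0,0,0.001],"roll":0,"grip":1},{"dp":[0,0,0],"roll":0,"grip":1}])

```text
time_s: 23.82
ee_pos: [0.5901, -0.004, 0.0693]
eef_rot: [-1.572, -0.0, 0.09]
force: [2.6, -7.4, 2.9]
grip_width: 0.0004
```

Emit:
apply_moves(deltas=[{"dp":[0,0,0.001],"roll":0,"grip":1},{"dp":[0,0,0.001],"roll":0,"grip":1},{"dp":[0,0,0],"roll":0,"grip":1}])

```text
time_s: 24.2
ee_pos: [0.59, -0.0024, 0.0693]
eef_rot: [-1.572, -0.0, 0.09]
force: [3.4, -10.8, 2.1]
grip_width: 0.0005
```

Emit:
apply_moves(deltas=[{"dp":[0,0,0.001],"roll":0,"grip":1},{"dp":[0,0,0],"roll":0,"grip":1},{"dp":[0,0,0],"roll":0,"grip":1}])

```text
time_s: 24.58
ee_pos: [0.5899, -0.0016, 0.0693]
eef_rot: [-1.572, -0.0, 0.09]
force: [3.4, -12.0, 2.2]
grip_width: 0.0006
```

```bash
cat > look.py <<'E'
import sys
from h import *
n=sys.argv[1]; o=ctrl.get_obs(); im=imaging.camera("wrist"); cv2.imwrite(f"pics/w{n}.png",im); s=imaging.camera("scene"); cv2.imwrite(f"pics/s{n}.png",s)
a=cv2.resize(im[100:400,130:430],(480,480)); b=cv2.resize(s[160:280,180:345],None,fx=1.9,fy=1.9); b=cv2.copyMakeBorder(b,0,480-b.shape[0],0,0,cv2.BORDER_CONSTANT)
cv2.imwrite(f"pics/w{n}b.png",np.hstack([a,b]))
print(o["time_s"],o["ee_pos"],o["force"])
m,B=blobs(im,(5,170,90),(18,255,255),8,(200,180,330,320)); print([(c.round(1),st[:4].tolist(),int(st[4])) for c,st in B])
E
python3 look.py 6
python3 -c "
from h import *
im=cv2.imread('pics/w5.png'); m,B=blobs(im,(5,170,90),(18,255,255),8,(200,180,330,320)); print('before',[(c.round(1),s.tolist()) for c,s in B])"
```

```text
24.575 [ 0.58993895 -0.00160993  0.06927219] [  3.43733812 -11.97457658   2.19439769]
[(array([247.9, 265.9]), [237, 229, 18, 60], 357)]
before [(array([248. , 241.6]), [236, 200, 18, 65, 427])]
```

Emit:
apply_moves(deltas=[{"dp":[0,0,0.001],"roll":0,"grip":1},{"dp":[0,0,0],"roll":0,"grip":1},{"dp":[0,0,0.001],"roll":0,"grip":1},{"dp":[0,0,0],"roll":0,"grip":1}])

```text
time_s: 25.18
ee_pos: [0.5898, -0.0, 0.0693]
eef_rot: [-1.573, -0.0, 0.09]
force: [3.4, -14.8, 2.8]
grip_width: 0.0005
```

```bash
python3 look.py 7
```

```text
25.175 [ 5.89792568e-01 -3.27328349e-05  6.92860322e-02] [  3.35964392 -14.76814315   2.75748529]
[(array([248. , 267.5]), [238, 231, 17, 59], 345)]
```

Emit:
apply_moves(deltas=[{"dp":[0,0,0.001],"roll":0,"grip":1},{"dp":[0,0,0],"roll":0,"grip":1},{"dp":[0,0,0],"roll":0,"grip":1}])

```text
time_s: 25.65
ee_pos: [0.5897, 0.0008, 0.0693]
eef_rot: [-1.573, -0.0, 0.09]
force: [3.6, -16.1, 2.1]
grip_width: 0.0006
```

```bash
python3 look.py 8
```

```text
25.65 [0.58974445 0.00075108 0.06929862] [  3.58079375 -16.10577442   2.11336517]
[(array([247.9, 268.7]), [237, 232, 18, 59], 345)]
```

Emit:
apply_moves(deltas=[{"dp":[0,0,0.001],"roll":0,"grip":1},{"dp":[0,0,0],"roll":0,"grip":1},{"dp":[0,0,0],"roll":0,"grip":1}])

```text
time_s: 26.12
ee_pos: [0.5897, 0.0015, 0.0693]
eef_rot: [-1.574, -0.001, 0.09]
force: [3.8, -17.3, 1.7]
grip_width: 0.0007
```

```bash
python3 look.py 9
```

```text
26.125 [0.58970693 0.00153937 0.06933272] [  3.82563836 -17.30478964   1.69691025]
[(array([247.9, 269.7]), [237, 233, 18, 59], 330)]
```

Emit:
apply_moves(deltas=[{"dp":[0,0,0.001],"roll":0,"grip":1},{"dp":[0,0,0],"roll":0,"grip":1},{"dp":[0,0,0],"roll":0,"grip":1}])

```text
time_s: 26.6
ee_pos: [0.5896, 0.0024, 0.0693]
eef_rot: [-1.574, -0.001, 0.089]
force: [3.6, -18.3, 1.9]
grip_width: 0.0007
```

```bash
python3 look.py 10
```

```text
26.6 [0.58963756 0.00236156 0.06933936] [  3.55446745 -18.30693242   1.86896858]
[(array([247.7, 271.7]), [237, 235, 18, 59], 310)]
```

View pics/w10b.png

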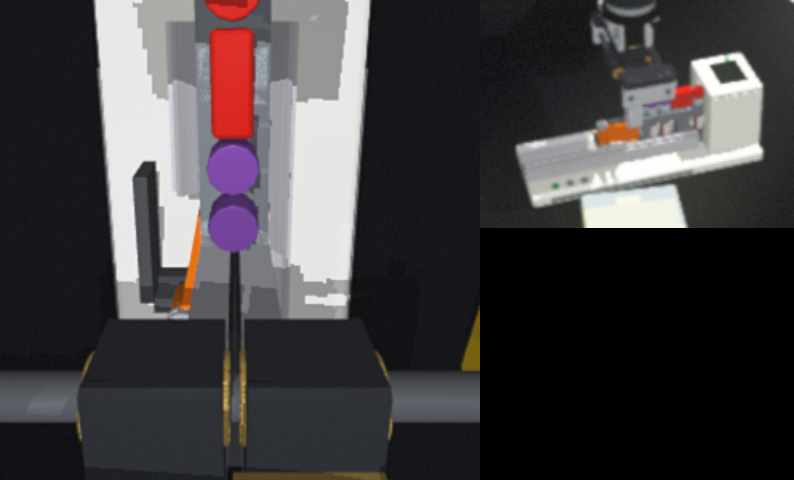

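Emit:
apply_moves(deltas=[{"dp":[0,0,0.001],"roll":0,"grip":1},{"dp":[0,0,0],"roll":0,"grip":1},{"dp":[0,0,0],"roll":0,"grip":1}])

```text
time_s: 27.08
ee_pos: [0.5895, 0.0032, 0.0693]
eef_rot: [-1.574, -0.0, 0.089]
force: [2.9, -19.8, 2.3]
grip_width: 0.0005
```

```bash
python3 look.py 11
```

```text
27.075 [0.58945125 0.0032417  0.06931084] [  2.8892768  -19.76637842   2.25547991]
[(array([244.8, 284.2]), [238, 268, 14, 27], 159)]
```

The visible orange area changed sharply: the leaf has slipped behind the tail. I'm holding while it closes.

Emit:
apply_moves(deltas=[{"dp":[0,0,0],"roll":0,"grip":1},{"dp":[0,0,0],"roll":0,"grip":1},{"dp":[0,0,0],"roll":0,"grip":1},{"dp":[0,0,0],"roll":0,"grip":1},{"dp":[0,0,0],"roll":0,"grip":1},{"dp":[0,0,0],"roll":0,"grip":1},{"dp":[0,0,0],"roll":0,"grip":1},{"dp":[0,0,0],"roll":0,"grip":1},{"dp":[0,0,0],"roll":0,"grip":1},{"dp":[0,0,0],"roll":0,"grip":1}])

```text
time_s: 28.42
ee_pos: [0.5894, 0.0033, 0.0693]
eef_rot: [-1.574, -0.0, 0.089]
force: [2.2, -19.8, 2.6]
grip_width: 0.0004
```

Emit:
apply_moves(deltas=[{"dp":[0,0,0],"roll":0,"grip":1},{"dp":[0,0,0],"roll":0,"grip":1},{"dp":[0,0,0],"roll":0,"grip":1},{"dp":[0,0,0],"roll":0,"grip":1},{"dp":[0,0,0],"roll":0,"grip":1},{"dp":[0,0,0],"roll":0,"grip":1},{"dp":[0,0,0],"roll":0,"grip":1},{"dp":[0,0,0],"roll":0,"grip":1}])

```text
time_s: 29.42
ee_pos: [0.5894, 0.0033, 0.0693]
eef_rot: [-1.574, -0.0, 0.089]
force: [2.3, -19.8, 2.3]
grip_width: 0.0004
```

```bash
python3 look.py 12
```

```text
29.425 [0.58944697 0.00325872 0.06928665] [  2.30593672 -19.78593455   2.34986523]
[(array([244. , 285.4]), [237, 276, 14, 19], 139)]
```

View pics/w12b.png

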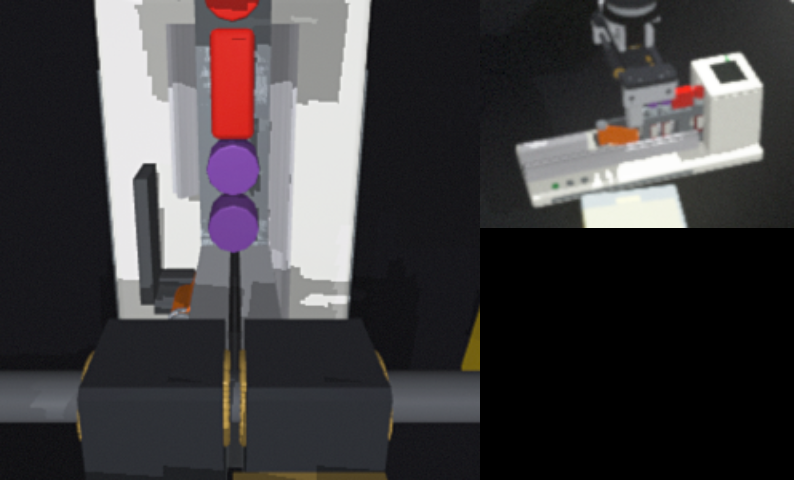

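Run:
```python
from h import *
for n in ("scene0","s4","s5","s10","s11","s12"):
    m,B=blobs(cv2.imread(f"pics/{n}.png"),(5,150,80),(18,255,255),10,(225,215,280,250)); print(n,[(c.round(1),s.tolist()) for c,s in B])
```

```text
scene0 [(array([252.2, 230.6]), [242, 226, 21, 10, 166])]
s4 [(array([254.1, 230.3]), [247, 226, 16, 10, 133])]
s5 [(array([247.6, 231.2]), [242, 226, 13, 10, 74])]
s10 [(array([251.6, 229.8]), [242, 224, 21, 12, 158])]
s11 [(array([252.1, 230.5]), [242, 226, 22, 10, 166])]
s12 [(array([251.9, 230.9]), [242, 226, 21, 10, 162])]
```

The gate blob in the scene view now matches the shut one from the start (centroid within 0.4 px, same box). I'm easing back slowly.

Emit:
apply_moves(deltas=[{"dp":[0,0,-0.0005],"roll":0,"grip":1},{"dp":[0,0,-0.0005],"roll":0,"grip":1},{"dp":[0,0,-0.0005],"roll":0,"grip":1},{"dp":[0,0,-0.0005],"roll":0,"grip":1},{"dp":[0,0,-0.0005],"roll":0,"grip":1},{"dp":[0,0,-0.0005],"roll":0,"grip":1}])

```text
time_s: 30.28
ee_pos: [0.5894, 0.0012, 0.0692]
eef_rot: [-1.572, 0.0, 0.09]
force: [1.2, -11.6, 3.4]
grip_width: 0.0005
```

Emit:
apply_moves(deltas=[{"dp":[0,0,-0.0004],"roll":0,"grip":1},{"dp":[0,0,-0.0004],"roll":0,"grip":1},{"dp":[0,0,-0.0004],"roll":0,"grip":1},{"dp":[0,0,-0.0004],"roll":0,"grip":1},{"dp":[0,0,-0.0004],"roll":0,"grip":1}])

```text
time_s: 30.9
ee_pos: [0.5895, -0.0002, 0.0692]
eef_rot: [-1.572, 0.001, 0.09]
force: [0.8, -7.6, 4.0]
grip_width: 0.0006
```

Emit:
apply_moves(deltas=[{"dp":[0,0,-0.0003],"roll":0,"grip":1},{"dp":[0,0,-0.0003],"roll":0,"grip":1},{"dp":[0,0,-0.0003],"roll":0,"grip":1},{"dp":[0,0,-0.0003],"roll":0,"grip":1},{"dp":[0,0,-0.0003],"roll":0,"grip":1},{"dp":[0,0,-0.0003],"roll":0,"grip":1}])

```text
time_s: 31.65
ee_pos: [0.5896, -0.0015, 0.0692]
eef_rot: [-1.571, 0.001, 0.09]
force: [0.9, -5.1, 4.2]
grip_width: 0.0004
```

Emit:
apply_moves(deltas=[{"dp":[0,0,-0.0003],"roll":0,"grip":1},{"dp":[0,0,-0.0003],"roll":0,"grip":1},{"dp":[0,0,-0.0003],"roll":0,"grip":1},{"dp":[0,0,-0.0003],"roll":0,"grip":1},{"dp":[0,0,-0.0003],"roll":0,"grip":1},{"dp":[0,0,-0.0003],"roll":0,"grip":1}])

```text
time_s: 32.4
ee_pos: [0.5899, -0.003, 0.0691]
eef_rot: [-1.571, 0.0, 0.09]
force: [-0.0, 0.6, 0.9]
grip_width: 0.0003
```

Emit:
apply_moves(deltas=[{"dp":[0,0,-0.0003],"roll":0,"grip":1},{"dp":[0,0,-0.0003],"roll":0,"grip":1},{"dp":[0,0,-0.0003],"roll":0,"grip":1},{"dp":[0,0,-0.0003],"roll":0,"grip":1},{"dp":[0,0,-0.0003],"roll":0,"grip":1},{"dp":[0,0,-0.0003],"roll":0,"grip":1}])

```text
time_s: 33.15
ee_pos: [0.5902, -0.005, 0.0692]
eef_rot: [-1.571, -0.0, 0.09]
force: [0.8, -0.3, -0.2]
grip_width: 0.0008
```

Emit:
apply_moves(deltas=[{"dp":[0,0,-0.001],"roll":0,"grip":1},{"dp":[0,0,-0.004],"roll":0,"grip":1},{"dp":[0,0,-0.008],"roll":0,"grip":1},{"dp":[0,-0.02,-0.01],"roll":0,"grip":1},{"dp":[0,-0.03,-0.01],"roll":0,"grip":1},{"dp":[0,-0.03,-0.01],"roll":0,"grip":1},{"dp":[0,-0.02,-0.005],"roll":0,"grip":1},{"dp":[0,0,0],"roll":0,"grip":1}])

```text
time_s: 34.15
ee_pos: [0.595, -0.0535, 0.1705]
eef_rot: [-1.571, -0.003, 0.089]
force: [1.5, 0.5, -1.3]
grip_width: 0.0006
```

Run:
```python
from h import *
o=ctrl.get_obs(); info=imaging.camera_info("wrist"); im=imaging.camera("wrist"); cv2.imwrite("pics/w13.png",im); s=imaging.camera("scene"); cv2.imwrite("pics/s13.png",s); t=imaging.camera("top"); cv2.imwrite("pics/t13.png",t); np.savez("w13.npz",K=info["K"],T=info["world_from_camera"])
a=cv2.resize(im[60:360,130:430],(480,480)); b=cv2.resize(s[160:280,110:345],(320,163)); c=cv2.resize(t[180:300,235:435],(320,192))
cv2.imwrite("pics/w13b.png",np.hstack([a,cv2.copyMakeBorder(np.vstack([b,c]),0,125,0,0,cv2.BORDER_CONSTANT)]))
print(o["time_s"],o["ee_pos"],o["force"])
m,B=blobs(s,(5,150,80),(18,255,255),10,(225,215,280,250)); print([(c.round(1),q.tolist()) for c,q in B])
m,B=blobs(im,(5,170,90),(18,255,255),8,(200,100,330,330)); print([(c.round(1),q.tolist()) for c,q in B])
m,B=blobs(im,(0,150,80),(4,255,255),30,(200,0,360,330)); print("red",[(c.round(1),q.tolist(),plane("wrist",c,.106,info).round(4)) for c,q in B])
```

```text
34.15 [ 0.59504144 -0.05354031  0.17046737] [ 1.52321019  0.47129728 -1.25544516]
[(array([251.9, 230.7]), [242, 226, 21, 10, 164])]
[(array([265.1, 165.7]), [249, 146, 30, 40, 231])]
red [(array([274.4,  48.5]), [264, 12, 22, 76, 1237], array([0.5819, 0.0768, 0.106 ]))]
```

View pics/w13b.png

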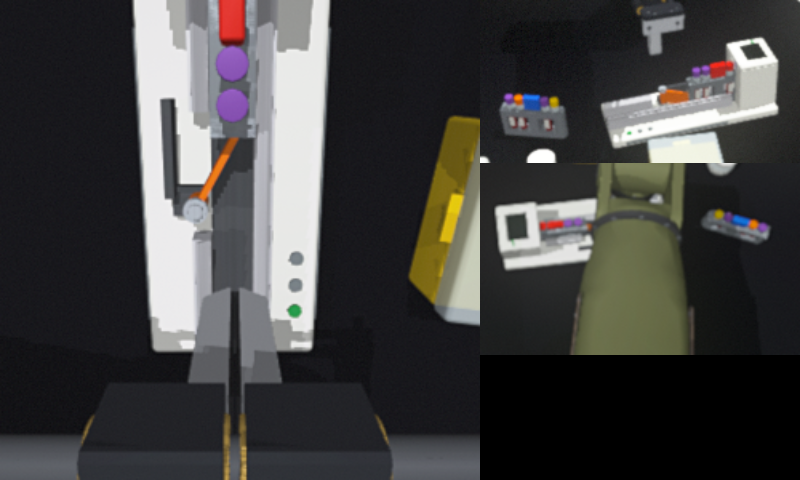

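The tail sits on the tip of the shut leaf, the gripper is clear, and the blue rack has not moved. Handing in.

```bash
python3 -c "
from station import ctrl
print(ctrl.hand_in()); print(ctrl.get_obs()['time_s'])"
```

```text
the job is handed in; nothing more can be done
None
the job is handed in; nothing more can be done
```

The red-handled rack is loaded and the job is handed in. No verdict was reported. The last reading before hand-in was at 34.15 s.

**What I did:** I gripped the rack by its handle and set it down in the lane entry, nose towards the gate. Then I let go and pushed its tail with closed fingers above the leaf. I stopped when the leaf slipped behind the tail and held there about 2.3 s. Then I eased back in steps of 0.5 mm or less until the wrist force fell to zero, and drew the gripper clear.

**Last checks:**
- **Gate:** the leaf's patch in the scene picture matches the shut one from the start, within 0.4 px. The wrist picture shows the rack's tail resting on the leaf's tip.
- **Forces:** the highest wrist reading while pushing was about 19.8 N including friction, so the buffer took less than its 22 N limit. The highest reading as the gate opened was about 9 N. Both are readings from the end of each move call, so a short peak in between could have been missed.
- **Bearing on the gate:** I did not measure the rack's push on the gate. I inferred it because my push fell to zero while the buffer was still compressed by an estimated 3 mm.
- **Other things:** the blue rack looks unmoved in the last pictures. I did not measure the other items again at the end.

**Disagreement:** my measurements of the loader's position along the lane differed by 2 to 5 mm depending on which feature I used. I therefore finished by force and by watching the gate rather than by that coordinate.

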